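# Arm the quadcopter from the bench joystick

## Task

Arm the drone on the bench: tilt the blue-knobbed joystick well over towards the green lamp on its box, hold it over for at least one full second, then let it go so that it stands upright at centre again, and take the hand away. Do not push it over towards the red lamp, and leave the orange-knobbed joystick alone.

Things in the scene. Friction and masses are not known exactly. Their poses are not given: they have to be found in the camera images.
- blue_top (a point): Centre of the blue ball knob (28 mm diameter) of the joystick to use: an 8 mm rod, rubber boot on its lowest 30 mm. At rest upright, knob centre 130 mm above the table, 80 mm above the pivot. Tilts only along the line through the green and red lamps, to a stop at 24 degrees either side (33 mm). A spring (4 N at the knob at full tilt) recentres it. To arm: lean 20 mm (15 degrees) or more.
- green_lamp: Green lamp, a disc 26 mm in diameter, 12 mm high, on the blue stick's box, 65 mm horizontally from its pivot, at either end of the tilt line. Origin: centre of its underside, 50 mm above the table. The box is grey, 100 mm across the tilt line, 180 mm along it, 50 mm high, fixed to the table; the stick pivots in the middle of its top face. It stands at left or right, at any yaw within 0.5 rad.
- red_lamp: Red lamp, the same size, 65 mm from the pivot on the opposite side of the blue stick, so that green lamp, stick and red lamp stand in one line. Origin at the centre of its underside.
- orange_top (a point): Centre of the orange ball knob of a second joystick, of the same size and on a box of the same size, whose two lamps are white. To be left alone.

How it is judged (in metres and radians):
On the way:
1. the blue knob leans at least 20 mm towards the green lamp, kept there for 1 s (horizontal distance between blue_top and green_lamp below 0.045 m), for 1 s.
At the end, for the whole second after the job is handed in: The blue stick is released and upright again, its knob within 10 mm of where it began, and the orange knob within 15 mm of where it began (distance of blue_top from where it was at the start of the episode below 0.01 m and distance of orange_top from where it was at the start of the episode below 0.015 m); the robot touches nothing.
It fails at once if the blue knob is pushed more than 15 mm towards the red lamp (horizontal distance between blue_top and red_lamp below 0.05 m).
It fails at once if the orange knob is pushed more than 15 mm from its place (distance of orange_top from where it was at the start of the episode above 0.015 m).
It also fails if it takes over 32 s, if anything falls off the work surface, if the arm or the gripper's body presses on something with over 40 N, if the wrist force passes 120 N, or if a joint passes its speed limit or range.

## Robot

A 6-joint arm with a two-finger parallel gripper is mounted at the origin on the work surface. World frame = base frame: x ahead of the robot, y to its left, z up, the work surface at z = 0. Lengths are in mm, angles in degrees, forces in N, time in s.
With the tool pointing down it reaches from about 300 to 850 mm from the base axis. Payload 4.2 kg.
Tool frame: the origin (TCP) lies between the finger pads; the fingertips stand 11 mm ahead of it and the grasp point (between the pads) lies 8 mm behind it (env.tips_ahead is the distance from the TCP to the fingertips, in mm); z points along the fingers, y is the line along which they close (so a half turn about z gives the same grasp; the last joint's range is limited). The gripper opens to 91 mm and grips with 3 to 60 N. Pads are 32 mm wide; open, the fingers measure 118 mm over their backs; the gripper's body (76 mm by 178 mm) begins 60 mm behind the grasp point.
Start: joints at [-69.786, 18.312, 89.639, -0, 72.044, -1.146], TCP at [209.434, -535.522, 187.176] pointing down, gripper open.
Joint ranges: [-177.97, 177.97], [-48.28, 115.42], [12.27, 149.76], [-77.06, 257.06], [2.81, 150.46], [-146.56, 146.56]. Speed limits (degrees/s): [147.25, 147.25, 180, 180, 180, 180].

## Interface

Orientations are given as [roll, pitch, yaw] about the fixed x, y, z axes, in that order (R = Rz(yaw) Ry(pitch) Rx(roll)).
In Python, from workcell import env, cams gives the robot as it stands.
- The arm moves only by the tool step_arm, never from a script. Its arguments are lists of equal length, an entry for each row: "linear": the shift along the tool's x, y, z in units of 30 cm (1.0 is 30 cm), a list of three; "turn": the turn about the tool's z in units of 360 degrees (1.0 is 360 degrees). In form: {"linear": [[tx, ty, tz], ...], "turn": [turn, ...]}. A call has 1 to 20 rows; each row is the pose to reach, as a shift and turn from the pose commanded when the call began, along the tool's axes at that moment, turning the shorter way round; what a row does not reach only later rows make up. A row lasts 1/8 s, in which the tool goes at most 62.5 mm and 10.7 degrees, less where a joint would pass 70% of its speed; a pose out of reach is approached as far as the arm can. A call with a number of a shift or a turn outside -1 to 1 is refused whole. A call with a gripper value outside its range is refused whole. "fingers" is the closure, from -1 (fully open) to 1 (shut), so that 0 is half open, set as the call begins (left out, the last holds). The fingers move at their own pace and stop on an object; "force" is the grip in N (left out, the last holds). Time passes only in rows, so rows that repeat a pose let the fingers close. It gives the time, the measured TCP pose, the force, the opening and the grip force at its end, in the units of the state.
- env.state(): the state, without advancing time (a new reading comes with each control period).
- cams.grab_frame(name): name is "side" or "top"; returns a dict with "color" (480x640x3 uint8, blue, green, red), "fx", "fy", "cx", "cy" (pixels), "extrinsics" (4x4, takes a point from camera to world coordinates). Camera axes: x right, y down, z forward; pixel columns grow to the right and rows downward; lengths in mm; the calibration is good to about 2 mm. A picture is of the moment at which its call begins. There is no depth.
- env.job_done(): hands the job in; it is judged then, once.
The state is a dict: "time_s": time; "qpos": joint angles; "qvel": joint speeds; "effort": joint torques, N m; "ee_pos": TCP position; "ee_rot": TCP orientation; "force": force on the tool from outside, world axes, zero at the start; "torque": the same for the moment, N m; "gripper_width": finger opening in mm; "gripper_force": force on a finger pad.
Only numpy, scipy, OpenCV 4.12 (cv2) and the standard library are available. Lean on these libraries where they do the work, as an engineer would, in place of code of your own. Each camera call takes 0.05 s, during which the arm holds its last target. There are 200 camera calls.

## Working session

There is one attempt and no reset: what is moved stays moved. The work goes in short steps, Python scripts to look and compute and a tool call to move; the robot and the scene stay as the last step left them, time stands still between calls to the robot, and variables do not carry over. Pictures are saved under pics/ and viewed, at most 10 in all, crops included, and the job is handed in when it is done.

Besides the shell and the picture viewer there is one more tool, called as name(argument=value, ...) on one line, values as JSON. step_arm: Moves the arm, as the interface text tells. Its arguments: {"type":"object","properties":{"linear":{"type":"array"},"turn":{"type":"array"},"fingers":{"type":"number"},"force":{"type":"number"}},"required":["linear","turn"]}

```bash
mkdir -p pics
cat > h.py <<'E'
import numpy as np, cv2
from workcell import env, cams
def ray(f,u,v):
    T=np.array(f["extrinsics"]); d=T[:3,:3]@np.array([(u-f["cx"])/f["fx"],(v-f["cy"])/f["fy"],1]); return T[:3,3],d/np.linalg.norm(d)
def plane(f,u,v,z):
    o,d=ray(f,u,v); return o+d*(z-o[2])/d[2]
def tri(f1,p1,f2,p2):
    A=np.zeros((3,3));b=np.zeros(3);R=[ray(f1,*p1),ray(f2,*p2)]
    for o,d in R:
        M=np.eye(3)-np.outer(d,d);A+=M;b+=M@o
    X=np.linalg.solve(A,b); return X,[np.linalg.norm(np.cross(X-o,d)) for o,d in R]
def blobs(f,lo,hi,amin=40):
    m=cv2.inRange(cv2.cvtColor(f["color"],cv2.COLOR_BGR2HSV),lo,hi)
    n,_,s,c=cv2.connectedComponentsWithStats(m)
    return [(c[i].round(1).tolist(),s[i].tolist()) for i in range(1,n) if s[i][4]>=amin]
E
python3 - <<'E'
from h import *
ims=[]
for n in("top","side"):
    f=cams.grab_frame(n); cv2.imwrite(f"pics/{n}0.png",f["color"])
    for k,lo,hi in(("blue",(100,120,50),(130,255,255)),("green",(40,100,50),(85,255,255)),("red",(0,130,60),(6,255,255)),("orange",(8,130,80),(22,255,255))):print(n,k,blobs(f,lo,hi))
    print(np.array(f["extrinsics"]).round(2).tolist())
print(env.state())
E
```

```text
top blue [([416.5, 230.3], [410, 224, 14, 14, 149]), ([89.6, 352.1], [70, 333, 48, 48, 653])]
top green [([381.4, 245.9], [377, 241, 10, 10, 80])]
top red [([440.3, 230.7], [436, 226, 10, 10, 81])]
top orange [([314.0, 289.1], [0, 74, 640, 406, 203216]), ([194.9, 271.0], [189, 263, 14, 15, 106]), ([551.6, 294.0], [540, 280, 24, 29, 480])]
[[-0.04, -0.97, 0.23, 280.27], [-1.0, 0.04, -0.01, 10.8], [0.0, -0.23, -0.97, 1245.78], [0.0, 0.0, 0.0, 1.0]]
side blue [([113.3, 94.8], [101, 88, 25, 14, 213]), ([222.5, 155.5], [201, 144, 39, 27, 365]), ([366.9, 341.7], [359, 334, 17, 17, 230])]
side green [([471.2, 262.7], [463, 259, 17, 8, 70]), ([346.7, 336.7], [341, 331, 12, 12, 105])]
side red [([274.2, 47.6], [272, 29, 6, 33, 94]), ([382.8, 405.7], [376, 399, 15, 15, 167])]
side orange [([372.7, 195.0], [319, 94, 114, 205, 7911]), ([291.6, 132.2], [264, 109, 55, 44, 1025]), ([316.4, 115.7], [313, 109, 8, 12, 43]), ([235.2, 128.5], [227, 113, 18, 29, 191]), ([311.4, 370.2], [123, 116, 517, 364, 49826]), ([79.9, 178.1], [50, 142, 72, 91, 1858]), ([289.1, 165.8], [282, 159, 16, 15, 193]), ([412
[... 379 characters left out ...]
 [0.0, 0.0, 0.0, 1.0]]
{'time_s': 0.1, 'qpos': array([-6.97852623e+01,  1.83467937e+01,  8.96997324e+01, -8.62984215e-04,
        7.20423878e+01, -1.14807410e+00]), 'qvel': array([-0.06584066, -0.05212654, -0.13380913,  0.02377016,  0.02648676,
       -0.08030458]), 'effort': array([ 1.64307116e-04, -4.13331771e+01, -2.32508719e+01,  7.29634124e-02,
        4.22330014e-02, -3.96762891e-05]), 'ee_pos': array([ 209.26339451, -535.04386434,  186.41410455]), 'ee_rot': array([-1.79911088e+02, -9.61142198e-04,  2.13630777e+01]), 'force': array([-0.77712426,  0.11598252, -0.29168569]), 'torque': array([ 0.0043701 ,  0.02396515, -0.02068499]), 'gripper_force': 0.0, 'gripper_width': 91.4767372615242}
```

View pics/top0.png

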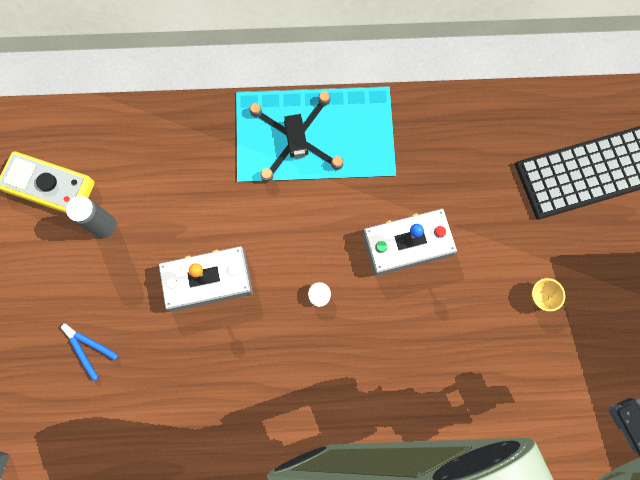

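View pics/side0.png

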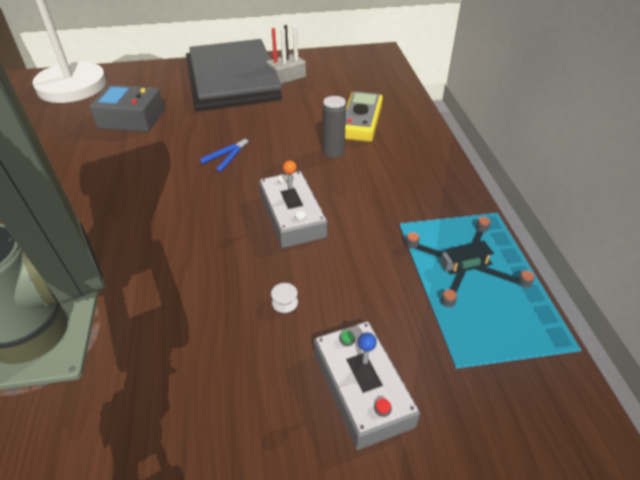

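The top view shows the blue knob at (416,230), green lamp at (381,246) and red lamp at (440,231). The orange knob is at (195,271), on the other box. In the side view, blue is at (367,342), green at (347,337) and red at (383,406).

Run:
```python
from h import *
t=cams.grab_frame("top");s=cams.grab_frame("side")
B,e=tri(t,(416.5,230.3),s,(366.9,341.7));print("blue",B,e)
O,e=tri(t,(195,270.5),s,(289.1,165.8));print("orange",O,e)
G,e=tri(t,(381.4,245.9),s,(346.7,336.7));print("green tri",G,e,plane(t,381.4,245.9,62),plane(s,346.7,336.7,60))
Rr,e=tri(t,(440.3,230.7),s,(382.8,405.7));print("red tri",Rr,e,plane(t,440.3,230.7,62))
G=plane(t,381.4,245.9,62);Rr=plane(t,440.3,230.7,62)
print("dist",np.linalg.norm(G-Rr),"mid",(G+Rr)/2,"dir deg",np.degrees(np.arctan2(*(G-Rr)[[1,0]])))
print(plane(t,416.5,230.3,130))
```

```text
blue [ 553.83373688 -194.52373141  130.91425464] [np.float64(0.9008928098215846), np.float64(0.9008928098213697)]
orange [490.76975049 242.92909705 133.71457046] [np.float64(1.5032144846840458), np.float64(1.5032144846840392)]
green tri [ 539.69292353 -131.41133342   59.51105446] [np.float64(0.0007645599944494793), np.float64(0.0007645599942689492)] [ 539.14940064 -131.11291868   62.        ] [ 539.61182511 -131.75317081   60.        ]
red tri [ 567.88910058 -257.9152065    59.18722656] [np.float64(0.32911431870949154), np.float64(0.32911431870946384)] [ 566.86989191 -257.2771157    62.        ]
dist 129.1736437714445 mid [ 553.00964627 -194.19501719   62.        ] dir deg 102.39198282675979
[ 553.13068616 -194.69099689  130.        ]
```

The geometry checks out: the knob is at z≈131 and the lamps are 129 mm apart. The direction to green is 102.4°. I'll shut the fingers, approach from the red side and push with the flat of the finger.

step_arm(linear=[[0.1,-0.03,-0.133],[0.3,-0.09,-0.133],[0.5,-0.15,-0.133],[0.727,-0.222,-0.133],[0.727,-0.222,-0.133],[0.727,-0.222,-0.133]], turn=[0.025,0.025,0.025,0.025,0.025,0.025], fingers=1, force=20)

```text
time_s: 0.95
ee_pos: [388.3, -394.0, 226.9]
ee_rot: [180.0, 0.1, 12.4]
force: [-0.2, -0.2, -0.3]
gripper_width: 34.2
gripper_force: 0.0
```

step_arm(linear=[[0.17,-0.083,0],[0.34,-0.166,0],[0.51,-0.25,0],[0.68,-0.331,0],[0.68,-0.331,0],[0.68,-0.331,0.1],[0.68,-0.331,0.2],[0.68,-0.331,0.25],[0.68,-0.331,0.25]], turn=[0,0,0,0,0,0,0,0,0])

```text
time_s: 2.08
ee_pos: [565.0, -254.5, 151.3]
ee_rot: [-179.9, 0.1, 12.3]
force: [-0.2, 0.1, 1.2]
gripper_width: 0.7
gripper_force: 0.0
```

Run:
```python
from h import *
f=cams.grab_frame("side");cv2.imwrite("pics/s1.png",f["color"]);s=env.state();print(s["ee_pos"],s["ee_rot"],s["force"],s["gripper_width"],s["time_s"])
print(blobs(f,(100,120,50),(130,255,255)))
```

```text
[ 565.94426705 -254.58881294  152.49943565] [ 1.79970739e+02 -8.70199798e-03  1.22761184e+01] [-0.36691224 -0.46212821 -0.28616223] 0.7084389921005732 2.125
[([222.9, 155.2], [201, 144, 39, 27, 330]), ([365.3, 342.0], [359, 334, 14, 16, 152])]
```

View pics/s1.png

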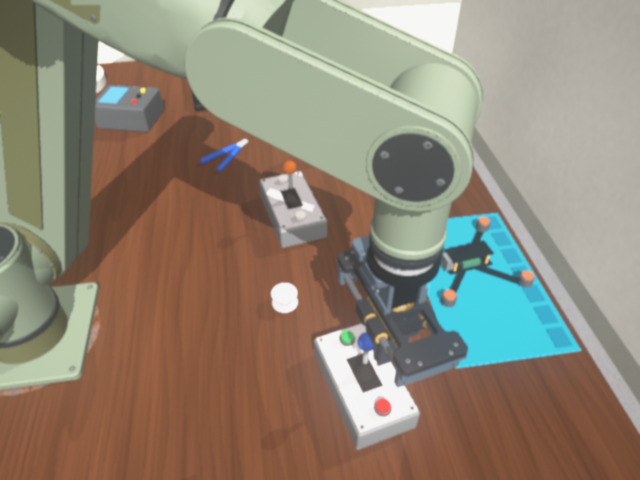

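The closed gripper is above the red lamp side. The knob is free at (366,342) and its long axis lies along the tilt line. Next I'll descend, then close in gently.

step_arm(linear=[[0,0,0.04],[0,0,0.08],[0,0,0.1],[0,-0.04,0.1],[0,-0.07,0.1],[0,-0.09,0.1],[0,-0.1,0.1],[0,-0.1,0.1]], turn=[0,0,0,0,0,0,0,0])

```text
time_s: 3.12
ee_pos: [560.0, -223.9, 122.3]
ee_rot: [180.0, -0.0, 12.4]
force: [0.4, -0.4, -0.4]
gripper_width: 0.5
gripper_force: 0.0
```

Run:
```python
from h import *
f=cams.grab_frame("side");g=cams.grab_frame("top");cv2.imwrite("pics/s2.png",cv2.resize(f["color"][240:440,260:500],None,fx=3,fy=3));s=env.state();print(s["ee_pos"],s["ee_rot"],s["force"],s["time_s"])
for q in(f,g):print(blobs(q,(100,120,50),(130,255,255)))
```

```text
[ 560.00509713 -224.24462746  122.14344241] [ 1.79980146e+02 -1.14472210e-02  1.23578322e+01] [ 0.08084452 -0.17572032 -0.10976435] 3.225
[([222.9, 155.2], [201, 144, 39, 27, 327])]
[([89.6, 352.1], [70, 333, 48, 48, 652])]
```

View pics/s2.png

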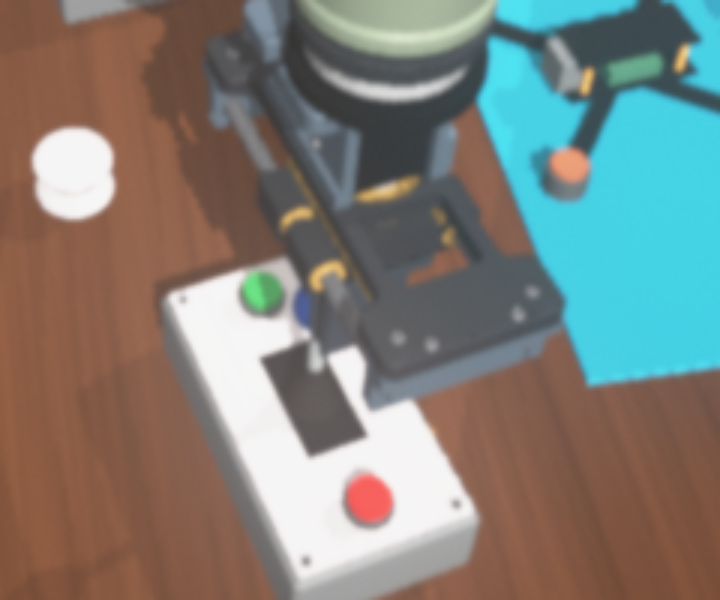

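The fingers sit just beside the blue knob and the stick is still upright. The force is about zero. Now I'll push towards green.

step_arm(linear=[[0,-0.02,0],[0,-0.04,0],[0,-0.06,0],[0,-0.08,0],[0,-0.1,0],[0,-0.1,0],[0,-0.1,0]], turn=[0,0,0,0,0,0,0])

```text
time_s: 4.1
ee_pos: [553.6, -194.8, 122.1]
ee_rot: [180.0, -0.0, 12.4]
force: [-0.5, -0.2, 0.7]
gripper_width: 0.5
gripper_force: 0.0
```

Run:
```python
from h import *
f=cams.grab_frame("side");cv2.imwrite("pics/s3.png",cv2.resize(f["color"][240:440,260:500],None,fx=3,fy=3));s=env.state();print(s["ee_pos"],s["ee_rot"],s["force"],s["time_s"])
b=blobs(f,(100,120,50),(130,255,255),15);print(b)
```

```text
[ 553.55012711 -194.95117999  122.08696416] [ 1.79984609e+02 -5.53764859e-03  1.23546632e+01] [-1.03458708 -0.32264346  0.18950185] 4.15
[([222.8, 155.2], [201, 144, 39, 27, 323]), ([365.0, 344.4], [359, 339, 12, 12, 95])]
```

View pics/s3.png

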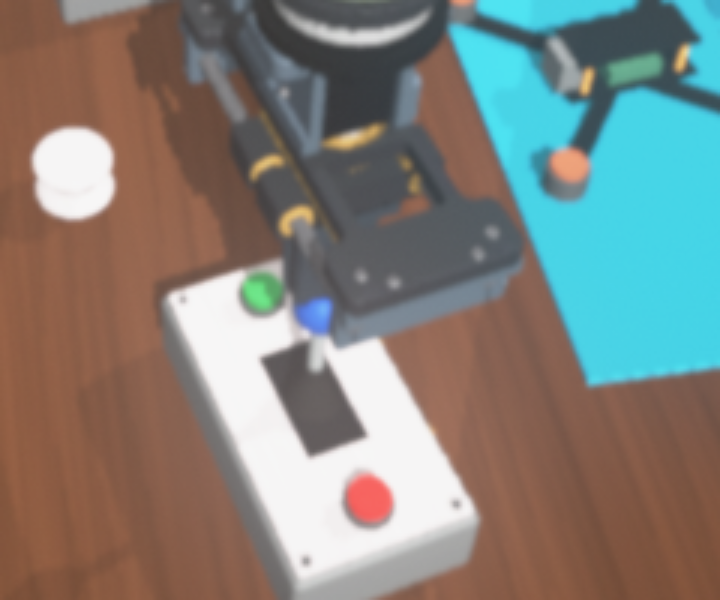

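The knob is still upright at (365,344), yet the TCP reads as being at its position. I'll project the tool points into the image before going on.

Run:
```python
from h import *
from scipy.spatial.transform import Rotation as Ro
s=env.state();p=np.array(s["ee_pos"]);R=Ro.from_euler("xyz",s["ee_rot"],degrees=True).as_matrix()
print(R.round(3).tolist(),s["qpos"].round(1).tolist(),s["time_s"],env.tips_ahead)
def proj(f,X):
    T=np.linalg.inv(np.array(f["extrinsics"]));c=T[:3,:3]@X+T[:3,3];return (round(float(f["cx"]+f["fx"]*c[0]/c[2]),1),round(float(f["cy"]+f["fy"]*c[1]/c[2]),1))
for n in("side","top"):
    f=cams.grab_frame(n)
    print(n,"tip",proj(f,p+R@[0,0,11]),"tcp",proj(f,p),"behind80",proj(f,p+R@[0,0,-80]),"+y30",proj(f,p+R@[0,30,0]),"-y30",proj(f,p+R@[0,-30,0]),"knob",proj(f,np.array([553.3,-194.5,130])),"pivot",proj(f,np.array([553.3,-194.5,50])),"leaned",proj(f,np.array([547.9,-170,126])))
    if n=="top":cv2.imwrite("pics/t3.png",cv2.resize(f["color"][150:310,320:520],None,fx=4,fy=3.75))
    else:cv2.imwrite("pics/s3b.png",cv2.resize(f["color"][295:395,305:435],None,fx=6,fy=6,interpolation=cv2.INTER_CUBIC))
```

```text
[[0.977, 0.214, 0.0], [0.214, -0.977, -0.0], [0.0, 0.0, -1.0]] [-20.5, 22.1, 93.8, -0.0, 64.2, 57.1] 4.15 11.0
side tip (365.4, 350.1) tcp (365.8, 345.7) behind80 (369.1, 310.9) +y30 (374.8, 362.4) -y30 (357.3, 329.9) knob (365.9, 342.3) pivot (363.0, 372.6) leaned (358.5, 330.6)
top tip (415.1, 232.4) tcp (416.0, 231.1) behind80 (423.0, 220.6) +y30 (430.3, 227.4) -y30 (401.6, 234.8) knob (416.4, 230.2) pivot (410.2, 239.4) leaned (404.0, 233.8)
```

View pics/s3b.png

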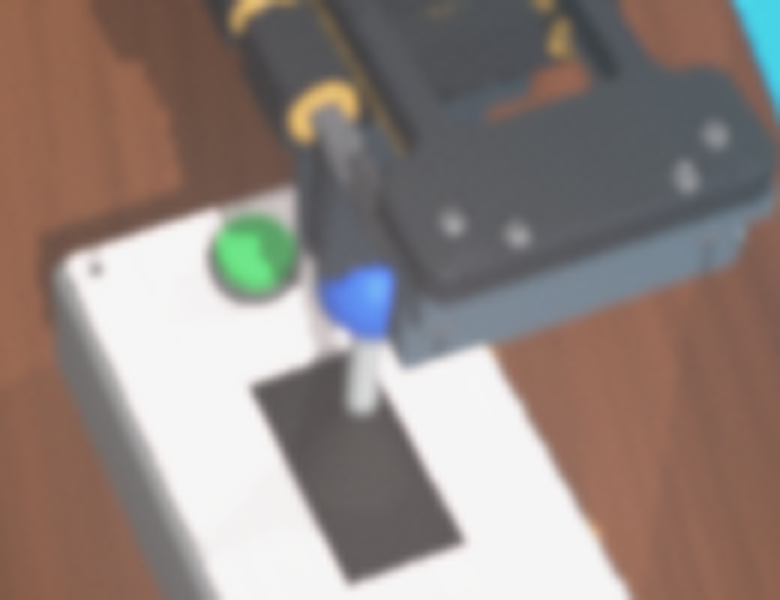

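Run:
```python
from h import *
from scipy.spatial.transform import Rotation as Ro
s=env.state();p=np.array(s["ee_pos"]);R=Ro.from_euler("xyz",s["ee_rot"],degrees=True).as_matrix()
def proj(f,X):
    T=np.linalg.inv(np.array(f["extrinsics"]));c=T[:3,:3]@X+T[:3,3];return (int(f["cx"]+f["fx"]*c[0]/c[2]),int(f["cy"]+f["fy"]*c[1]/c[2]))
out=[]
for n in("side","top"):
    f=cams.grab_frame(n);im=f["color"].copy()
    for k in(-250,-200,-150,-100,-68,0,11):cv2.circle(im,proj(f,p+R@[0,0,k]),2,(0,0,255),-1)
    for sx in(-38,38):
        for sy in(-89,89):cv2.circle(im,proj(f,p+R@[sx,sy,-68]),2,(255,0,255),-1)
    cv2.circle(im,proj(f,np.zeros(3)),4,(0,255,255),-1)
    out.append(im[:, 200:600])
cv2.imwrite("pics/proj.png",np.hstack(out))
```

```text
(no output)
```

View pics/proj.png

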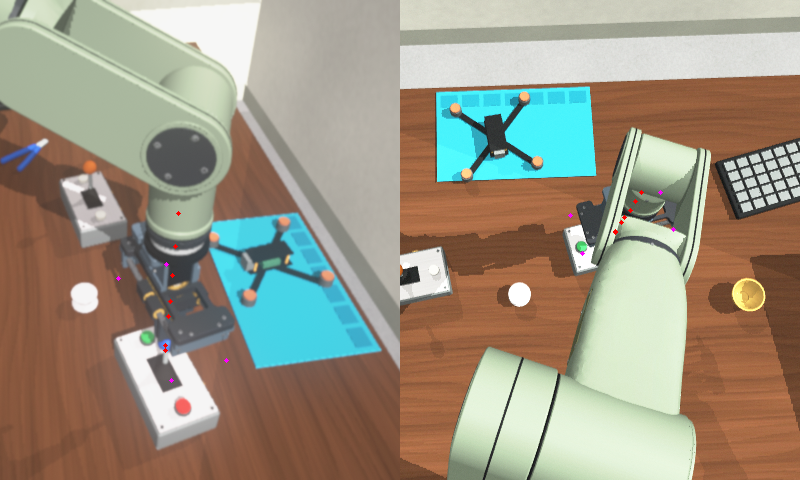

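Run:
```python
from h import *
a=cv2.imread("pics/side0.png");s2=cv2.resize(cv2.imread("pics/s2.png"),(240,200),interpolation=cv2.INTER_AREA)
f=cams.grab_frame("side");n=f["color"]
A=a[310:385,335:400];S=s2[70:145,75:140];N=n[310:385,335:400]
row=np.hstack([cv2.resize(q,None,fx=4,fy=7.5,interpolation=cv2.INTER_NEAREST) for q in(A,S,N)])
row=np.hstack([cv2.resize(q,(260,300),interpolation=cv2.INTER_NEAREST) for q in(A,S,N)])
row=np.clip((row/255.)**0.5*255,0,255).astype(np.uint8)
cv2.imwrite("pics/cmp.png",row);print(env.state()["force"],env.state()["time_s"])
```

```text
[0.50686717 0.29395634 0.1708653 ] 4.4
```

View pics/cmp.png

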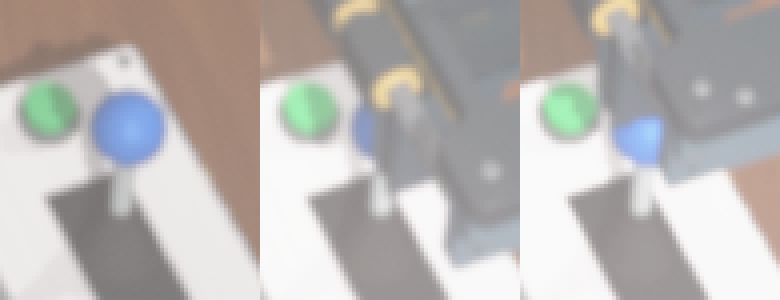

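Compared with the picture at rest, the ball hasn't moved and the finger's bottom edge cuts across its top. So the closed fingertips passed above the knob, about 30 mm higher than nominal. I'll back off, go 30 mm lower and look again.

step_arm(linear=[[0,0.04,-0.02],[0,0.1,-0.02],[0,0.16,0],[0,0.16,0],[0,0.16,0.03],[0,0.16,0.06],[0,0.16,0.1],[0,0.16,0.1],[0,0.16,0.1]], turn=[0,0,0,0,0,0,0,0,0])

```text
time_s: 5.52
ee_pos: [563.9, -241.6, 92.1]
ee_rot: [180.0, -0.0, 12.4]
force: [-0.8, -0.5, 0.4]
gripper_width: 0.4
gripper_force: 0.0
```

Run:
```python
from h import *
f=cams.grab_frame("side");n=f["color"];s=env.state();print(s["ee_pos"],s["force"],s["time_s"])
print(blobs(f,(100,120,50),(130,255,255),15))
cv2.imwrite("pics/s4.png",cv2.resize(n[300:420,320:440],(600,600),interpolation=cv2.INTER_CUBIC))
```

```text
[ 564.06430987 -241.69018764   92.38638011] [ 0.25474184  0.67717707 -0.19330238] 5.575
[([212.3, 155.7], [201, 150, 25, 13, 118]), ([224.7, 162.5], [218, 156, 15, 15, 86])]
```

View pics/s4.png

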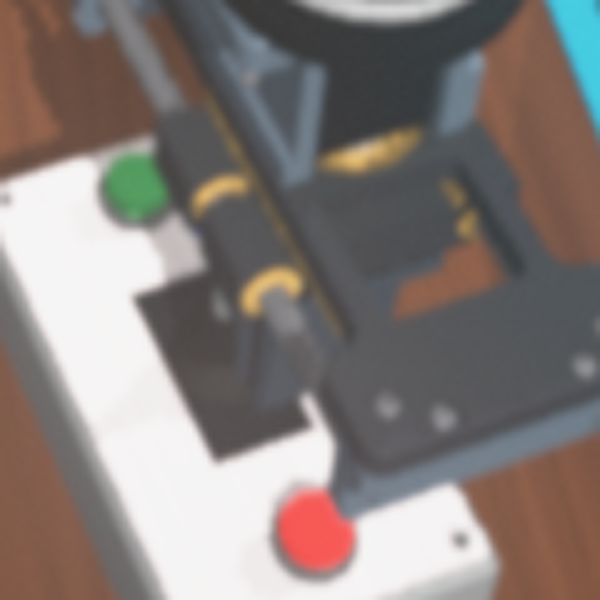

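Fingertips are now well below ball height. They show beside the rod at about px (373,381), and the rod at px (364,361) is still upright with no contact force. Pushing again.

step_arm(linear=[[0,-0.03,0],[0,-0.06,0],[0,-0.08,0],[0,-0.1,0],[0,-0.12,0],[0,-0.13,0],[0,-0.13,0]], turn=[0,0,0,0,0,0,0])

```text
time_s: 6.45
ee_pos: [555.7, -203.7, 92.3]
ee_rot: [180.0, -0.0, 12.4]
force: [1.0, -1.7, 1.1]
gripper_width: 0.3
gripper_force: 0.9
```

```bash
cat > look.py <<'E'
from h import *
F=[];
for i in range(4):
    f=cams.grab_frame("side");s=env.state();F.append(np.array(s["force"]))
print(s["ee_pos"],np.mean(F,0),s["time_s"])
print([b for b in blobs(f,(100,120,50),(130,255,255),8) if b[0][0]>320])
h=cv2.cvtColor(f["color"],cv2.COLOR_BGR2HSV)
E
python3 look.py
```

```text
[ 555.64382042 -203.84364599   92.13912025] [ 0.56281445 -1.89924382  1.51251764] 6.65
[]
```

Contact: about 2 N of spring force along the tilt line. Leaning further.

step_arm(linear=[[0,-0.01,0],[0,-0.02,0],[0,-0.027,0],[0,-0.027,0]], turn=[0,0,0,0])

```text
time_s: 7.15
ee_pos: [553.7, -195.5, 91.9]
ee_rot: [180.0, -0.0, 12.4]
force: [1.2, -2.5, -0.8]
gripper_width: 0.3
gripper_force: 1.4
```

```bash
python3 look.py
python3 - <<'E'
from h import *
f=cams.grab_frame("side");cv2.imwrite("pics/s5.png",cv2.resize(f["color"][290:400,310:420],(600,600),interpolation=cv2.INTER_CUBIC))
E
```

```text
[ 553.75651455 -195.71861528   91.94125518] [ 1.51943757 -2.41858412 -0.53554709] 7.35
[]
```

View pics/s5.png

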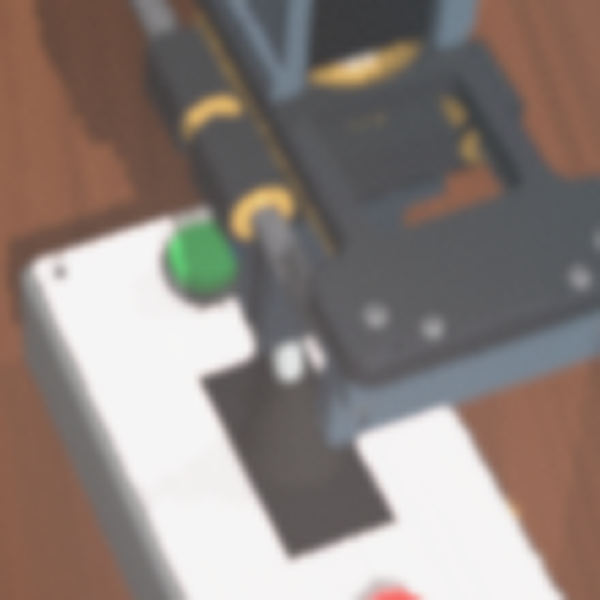

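The rod shows at px (363,356), leaning towards the green lamp at roughly 15–20°. Force is about 2.7 N. I'll add a few millimetres for margin and hold.

step_arm(linear=[[0,-0.007,0],[0,-0.013,0],[0,-0.013,0],[0,-0.013,0]], turn=[0,0,0,0])

```text
time_s: 7.9
ee_pos: [552.6, -191.9, 91.9]
ee_rot: [180.0, 0.0, 12.4]
force: [0.8, -3.5, -2.4]
gripper_width: 1.0
gripper_force: 1.8
```

```bash
python3 look.py
python3 - <<'E'
from h import *
a=cams.grab_frame("side")["color"][345:368,354:378];g=a.astype(int)
for r in range(0,23): print(345+r,' '.join(f"{v:3d}" for v in g[r].mean(1).astype(int)))
E
```

```text
[ 552.64521081 -191.89977114   91.94286615] [ 1.227203   -3.76686975 -2.49352991] 8.1
[]
345  94  84  88  93  98  99  99  98  97  96  94  87  81  81  87  93  96  97  97  98 105 123 141 149
346 113  91  89  94  98  99 100  98  98  98  96  91  83  81  84  91  96  97  97  97 103 117 135 145
347 158 117  95  95  98  99  99  99  99  99  97  95  89  82  82  88  93  97  97  97  99 106 119 127
348 212 153 106  98  98 100 101 101 102 103 106 105  97  86  82  85  92  96  97  98  98 100 104 108
349 232 178 115 100 100 101 103 109 116 125 139 142 119  95  84  83  89  94  97  98  98  98  99 101
350 237 189 121 104 104 108 120 140 155 167 186 188 152 110  89  84  86  92  96  97  99  99  99  99
351 237 193 133 116 121 130 152 182 201 207 213 210 179 131  97  86  84  88  93  97  99  99  99  99
352 236 200 154 144 148 156 181 213 223 222 213 202 189 148 107  91  83  86  91  96  99 100 102 100
353 237 210 171 161 160 165 192 219 228 225 209 182 176 148 112  95  87  85  89  94  99 103 105 103
354 235 208 167 151 144 153 191 220 229 227 209 164 145 131 110  96  89  85  87  92  96 101 103 102
355 216 176
[... 588 characters left out ...]

361  84  82  81  80  81  85  88  91  93  96  95  95  96 100 106 117 122 122 127 134 136 136 136 136
362  82  82  80  81  83  86  88  91  93  95  95  97 101 104 110 122 129 130 132 134 136 134 135 137
363  82  82  81  82  84  86  90  91  94  95  95 100 111 119 118 125 133 134 135 134 132 130 133 136
364  83  81  82  83  84  87  91  91  93  95  96 103 124 140 132 129 135 137 137 135 129 129 136 141
365  84  81  82  84  85  89  91  92  94  96  96 103 129 151 140 131 136 137 138 136 134 140 152 164
366  84  81  83  84  87  90  92  93  95  95  95 101 120 139 134 132 136 137 137 141 155 176 195 211
367  84  82  83  87  88  90  91  93  95  95  97  98 106 116 121 127 133 132 132 150 189 221 232 237
```

Run:
```python
from h import *
f=cams.grab_frame("side");a=cv2.imread("pics/side0.png")
def edge(im):
    g=cv2.GaussianBlur(im.astype(np.float32).mean(2),(1,1),0)[352:372,356:372]
    # lower end of the bright rod: last row where peak >150 in connected rod
    m=(g>150).astype(np.uint8);n,l,s,c=cv2.connectedComponentsWithStats(m)
    for i in range(1,n): print(s[i]+[356,352,0,0,0],c[i]+[356,352])
edge(a);print();edge(f["color"])
def proj(X):
    T=np.linalg.inv(np.array(f["extrinsics"]));c=T[:3,:3]@X+T[:3,3];return np.array([f["cx"]+f["fx"]*c[0]/c[2],f["cy"]+f["fy"]*c[1]/c[2]])
d=np.array([-.215,.977,0]);P=np.array([553.3,-194.5,50])
for t in(0,12,15,18,21,24):
    q=np.radians(t);print(t,proj(P+30*(np.sin(q)*d+[0,0,np.cos(q)])).round(1))
s=env.state();print(s["time_s"])
```

```text
[356 352   2   3   5] [356.4 352.8]
[361 352   2   1   2] [361.5 352. ]
[365 352   7  12  56] [368.44642857 356.46428571]

[356 352  11   7  49] [361.6122449  354.36734694]
[367 365   1   1   1] [367. 365.]
0 [364.  361.8]
12 [362.3 358.7]
15 [361.8 358. ]
18 [361.4 357.4]
21 [361.  356.8]
24 [360.6 356.3]
8.2
```

The rod's end has shifted about (−3.5, −5) px, which matches a 21–24° lean. The force is about 4 N, as expected near full tilt. I'll hold 1.75 s, then retreat slowly so the stick follows back to centre.

step_arm(linear=[[0,0,0],[0,0,0],[0,0,0],[0,0,0],[0,0,0],[0,0,0],[0,0,0],[0,0,0],[0,0,0],[0,0,0],[0,0,0],[0,0,0],[0,0,0],[0,0,0]], turn=[0,0,0,0,0,0,0,0,0,0,0,0,0,0])

```text
time_s: 9.95
ee_pos: [552.8, -191.9, 92.1]
ee_rot: [180.0, 0.0, 12.4]
force: [0.2, -3.8, -2.8]
gripper_width: 0.2
gripper_force: 1.8
```

step_arm(linear=[[0,0.015,0],[0,0.03,0],[0,0.045,0],[0,0.06,0],[0,0.075,0],[0,0.09,0],[0,0.105,0],[0,0.12,0],[0,0.14,0],[0,0.16,0],[0,0.18,0],[0,0.19,0],[0,0.19,0],[0,0.19,0]], turn=[0,0,0,0,0,0,0,0,0,0,0,0,0,0])

```text
time_s: 11.7
ee_pos: [565.0, -247.4, 92.0]
ee_rot: [-180.0, 0.0, 12.4]
force: [-0.4, 0.8, 0.9]
gripper_width: 0.4
gripper_force: 0.0
```

```bash
python3 look.py
```

```text
[ 565.01778682 -247.3698674    92.10759507] [-0.00478504 -0.09658387 -0.09973697] 11.9
[]
```

Force is back to zero, so the stick is free. Now I'll go straight up, then well back, and check.

step_arm(linear=[[0,0,-0.08],[0,0,-0.16],[0,0,-0.26],[0,0,-0.36],[0,0,-0.43],[-0.1,0.1,-0.45],[-0.2,0.2,-0.45],[-0.35,0.35,-0.45],[-0.5,0.5,-0.45],[-0.5,0.5,-0.45],[-0.5,0.5,-0.45]], turn=[0,0,0,0,0,0,0,0,0,0,0])

```text
time_s: 13.28
ee_pos: [450.7, -425.8, 227.0]
ee_rot: [-180.0, -0.0, 12.3]
force: [0.0, 0.2, -1.1]
gripper_width: 0.4
gripper_force: 0.0
```

```bash
python3 look.py
python3 - <<'E'
from h import *
t=cams.grab_frame("top");s=cams.grab_frame("side")
for q in(t,s):
    for lo,hi in(((100,120,50),(130,255,255)),((8,130,80),(22,255,255))):print([b for b in blobs(q,lo,hi) if b[1][4]<260])
E
```

```text
[ 451.56751592 -424.9144437   227.19022295] [-0.07965325  0.17656889  0.1003895 ] 13.475
[]
[([416.3, 230.3], [410, 224, 14, 14, 153])]
[([323.9, 96.2], [320, 92, 9, 9, 65]), ([254.7, 107.7], [250, 104, 10, 9, 65]), ([336.9, 160.9], [333, 157, 9, 9, 71]), ([195.2, 270.2], [189, 263, 14, 15, 151]), ([634.9, 269.3], [627, 265, 13, 12, 76])]
[([229.3, 149.3], [218, 144, 22, 11, 125])]
[([527.1, 275.3], [523, 273, 9, 6, 42]), ([449.4, 294.6], [445, 291, 10, 8, 56]), ([324.2, 441.2], [312, 436, 25, 10, 101]), ([280.5, 446.1], [274, 443, 16, 9, 46]), ([355.4, 473.8], [344, 464, 23, 16, 225])]
```

Run:
```python
import cv2
a=cv2.imread("pics/side0.png")[350:368,356:376].mean(2).astype(int)
for r in range(18): print(350+r,*a[r])
```

```text
350 177 155 148 147 150 159 150 127 113 110 110 112 117 127 140 156 176 195 210 215
351 187 162 150 148 153 166 163 139 123 121 121 124 136 157 175 189 202 211 215 217
352 196 168 148 142 144 151 151 136 129 135 138 142 158 185 202 209 214 215 217 217
353 193 160 137 125 119 118 120 121 132 145 151 155 173 199 212 214 216 216 217 217
354 171 138 112 97 89 84 88 109 132 148 156 161 179 203 213 215 216 216 216 217
355 131 102 81 71 65 63 77 107 133 149 156 162 182 205 215 215 215 216 216 216
356 88 72 61 57 56 59 78 109 135 150 156 162 182 206 215 215 215 216 216 216
357 64 58 57 56 56 60 80 113 137 151 156 158 174 201 214 215 215 215 216 215
358 59 57 56 55 56 60 82 114 138 152 155 149 159 191 210 215 215 216 216 216
359 59 56 56 55 55 61 85 117 140 153 154 143 138 169 200 213 215 215 216 215
360 57 56 56 55 56 62 86 119 142 153 152 136 117 140 181 207 214 215 215 215
361 57 56 55 55 55 63 88 119 142 152 149 128 100 112 157 194 211 215 215 215
362 57 55 56 55 56 62 82 112 135 143 137 112 84 88 129 174 204 214 215 215
363 57 55 55 56 56 59 73 95 113 120 113 92 72 72 102 151 192 211 215 215
364 56 54 55 56 57 59 64 75 85 89 84 74 66 65 84 124 171 203 214 215
365 55 56 56 57 58 59 63 65 68 70 69 66 64 63 69 97 145 189 210 215
366 56 55 56 58 59 60 62 64 66 67 66 66 65 62 63 76 116 169 203 214
367 56 57 57 59 61 62 63 64 65 66 65 66 65 64 62 66 92 143 189 210
```

The rod-end shift of (−2.9, −4.9) px gives a lean of about 21° (about 29 mm). The hold was over 1.75 s, and both knobs are back at their starting pixels. Handing in.

```bash
python3 -c "
from workcell import env
print(env.job_done())"
```

```text
the job is handed in; nothing more can be done
None
```

I handed the job in without getting a verdict back: the blue stick leaned about 29 mm (21°) towards the green lamp, estimated from the rod's shift in the side camera, and was held there for over 1.75 s. It was then let go and stands upright again, the orange stick was left alone, and the hand is clear.

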